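# Snap the dust cap onto a carburettor's air horn

### The job

Close the open air horn of the bolted-down carburettor with the red snap cap: set the cap squarely on the neck, then press it straight down until it clicks over the bead, and keep pressing after the click so that it sits fully home on the rim all round. Do not let go at the end: finish while still pushing the seated cap down firmly. Leave the jar, the yellow plug and the screwdriver where they are.

Things in the scene. Friction and masses are not known exactly. Their poses are not given: they have to be found in the camera images.
- cap_grip (a point): Red plastic snap cap, loose, mouth down on the bench, 55 mm across, 46 mm high, about 45 g. This is the centre of the upright grip rib on its disc: rib 44 mm long (x), 14 mm thick (y), 22 mm high; z up the cap's axis. It lies 35 mm above the mouth's edge, 11 mm above the disc's top face and 11 mm below the rib's top. Hold the cap by the rib.
- cap_seat (a point): Same cap: centre of the underside of its 4 mm thick disc, the face that lands on the neck's rim; 15 mm straight below cap_grip, 20 mm above the mouth's edge. Axes as cap_grip. Around it hangs the skirt, six springy tabs with inward bumps near the lower edge that snap under the neck's bead; tabs must be free to spread, so do not squeeze them.
- neck_top (a point): Centre of the rim of the zinc carburettor's upright round air horn, about 158 mm above the bench; z up. The carburettor is bolted to a block fixed on the bench. Neck 42 mm in diameter, rim chamfered to 37 mm, clear all round for 30 mm below the rim. Cap home: cap_seat at neck_top, any yaw, a hard stop.
- neck_bead (a point): Centre of the neck's bead (48 mm diameter), 14 mm below neck_top. Set on loosely, the cap rests with its bumps on the bead's upper side, cap_seat about 8 mm above neck_top. The push needed grows to about 10 to 20 N; with cap_seat 4 to 5 mm above neck_top the bumps pass the bead and the force drops (click), then the disc meets the rim.
- jar_mid (a point): Bystander: small amber jar with a steel lid, 50 mm diameter, 62 mm high, loose; its centre, half-way up.
- plug_mid (a point): Bystander: small yellow flanged plug, 37 mm diameter, 18 mm high, loose; its centre, half-way up. It does not belong on this neck.
- driver_grip (a point): Bystander: stubby screwdriver, 110 mm long with an orange handle, lying loose on the bench; a point in its handle. x runs along it.
Not all that is in view belongs to the job. What is meant by the part that bears cap_grip is not black, green or pink, and is the smaller of those in its own colour.

How it is judged:
By the outcome, as a careful person would: the job done as asked, in the order asked, and still so for the second after the job is handed in, while the arm keeps its last pose, push and grip.
It also fails if it takes over 61 s, if anything falls off the work surface, if the arm or the gripper's body presses on something with over 40 N, if the wrist force passes 120 N, or if a joint passes its speed limit or range.

### The arm

A 6-joint arm with a two-finger parallel gripper is mounted at the origin on the work surface. World frame = base frame: x ahead of the robot, y to its left, z up, the work surface at z = 0. Lengths are in mm, angles in rad, forces in N, time in s.
With the tool pointing down it reaches from about 325 to 875 mm from the base axis. Payload 4.4 kg.
Tool frame: the origin (TCP) lies on the centre line of the jaws, within the pads' length; the fingertips stand 11 mm ahead of it and the grasp point (between the pads) lies 8 mm behind it; z points along the fingers, y is the line along which they close (so a half turn about z gives the same grasp; the last joint's range is limited). The gripper opens to 85 mm and grips with 20 to 120 N. Pads are 22 mm wide; open, the fingers measure 114 mm over their backs; the gripper's body (76 mm by 85 mm) begins 54 mm behind the grasp point. The pads swing forward as they close: fully open they stand 13 mm farther back than shut.
Start: joints at [1.149, 0.207, 1.542, -0, 1.393, -0.15], TCP at [153.824, 554.045, 242.282] pointing down, gripper open.
Joint ranges: [-2.73, 2.73], [-0.86, 2.22], [0.23, 2.46], [-1.11, 4.25], [0.08, 2.63], [-2.82, 2.82]. Speed limits (rad/s): [2.79, 2.79, 3.14, 3.14, 3.14, 3.14].

### API

Orientations are given as a rotation vector (axis times angle).
In Python, from bench import get_state, camera, finish_job gives the robot as it stands.
- The arm moves only by the shell command python3 -m inch 'ROWS'. ROWS is JSON, a list of rows, each a list of 5 numbers: the gripper command: -1 is shut, 1 is fully open, values between are in proportion, then the shift along the tool's x, y, z scaled (see below), then the turn about the tool's z scaled (see below). In form: [[fingers, dx, dy, dz, turn], ...]. A call has exactly 5 rows; each row shifts and turns the commanded pose from where the row before left it, along the tool's axes as they then stand; what a row does not reach is not made up. The controller multiplies each number of a shift by 5 cm and each number of a turn by 0.1 rad. A row lasts 1/10 s, in which the tool goes at most 50 mm and 8.59 degrees, less where a joint would pass 70% of its speed; a pose out of reach is approached as far as the arm can. A call with a number of a shift or a turn outside -1 to 1 is refused whole. A call with a gripper value outside its range is refused whole. The fingers move at their own pace and stop on an object; the grip force is fixed at half the most. Time passes only in rows, so rows that do not move let the fingers close, or fill a call up. It gives the time, the measured TCP pose, the force, the opening and the grip force at its end, in the units of the state.
- get_state(): the state, without advancing time (a new reading comes with each control period).
- camera(name): name is "scene" or "top" or "wrist"; returns a dict with "frame" (420x560x3 uint8, red, green, blue), "fx", "fy", "cx", "cy" (pixels), "camera_from_world" (4x4, takes a point from world to camera coordinates); the wrist camera has in their place "mount" (4x4, takes a point from camera to tool coordinates, whose origin is the TCP and whose axes are the flange's). Camera axes: x right, y up, looking along -z (the intrinsics and any distortion apply to the point x, -y, -z); pixel columns grow to the right and rows downward; lengths in mm; the calibration is good to about 2 mm. A picture is of the moment at which its call begins: read the wrist's pose just before it. There is no depth.
- finish_job(): hands the job in; it is judged then, once.
The state is a dict: "clock": time; "qpos": joint angles; "qvel": joint speeds; "joint_efforts": joint torques, N m; "tool_pos": TCP position; "orientation": TCP orientation; "contact_force": force on the tool from outside, world axes, zero at the start; "wrist_torque": the same for the moment, N m; "grip_width": finger opening in mm; "gripper_force": force on a finger pad.
Only numpy, scipy, OpenCV 4.12 (cv2) and the standard library are available. Lean on these libraries where they do the work, as an engineer would, in place of code of your own. Each camera call takes 0.05 s, during which the arm holds its last target. There are 200 camera calls.

## Working session

There is one attempt and no reset: what is moved stays moved. The work goes in short steps, Python scripts to look and compute and a shell command to move; the robot and the scene stay as the last step left them, time stands still between calls to the robot, and variables do not carry over. Pictures are saved under pics/ and viewed, at most 10 in all, crops included, and the job is handed in when it is done.

```bash
mkdir -p pics
cat > h.py <<'E'
import numpy as np, cv2
from bench import get_state, camera
from scipy.spatial.transform import Rotation as R
def grab(n):
    s=get_state(); c=camera(n); return s,c
def c2w(c,s=None):
    if 'camera_from_world' in c: return np.linalg.inv(np.array(c['camera_from_world']))
    T=np.eye(4); T[:3,:3]=R.from_rotvec(s['orientation']).as_matrix(); T[:3,3]=s['tool_pos']
    return T@np.array(c['mount'])
def ray(c,uv,s=None):
    M=c2w(c,s); d=np.array([(uv[0]-c['cx'])/c['fx'],-(uv[1]-c['cy'])/c['fy'],-1]); return M[:3,3],M[:3,:3]@d
def onz(c,uv,z,s=None):
    o,d=ray(c,uv,s); return o+d*(z-o[2])/d[2]
def proj(c,p,s=None):
    q=np.linalg.inv(c2w(c,s))@np.append(p,1); return c['cx']-c['fx']*q[0]/q[2], c['cy']+c['fy']*q[1]/q[2]
def save(c,n): cv2.imwrite('pics/'+n,c['frame'][:,:,::-1])
E
python3 - <<'E'
from h import *
s=get_state(); print(s)
for n in('scene','top'):
    s,c=grab(n); save(c,n+'.png'); print(n,{k:v for k,v in c.items() if k!='frame'})
E
```

```text
{'clock': 0.0, 'qpos': array([ 1.14951055e+00,  2.07411692e-01,  1.54296367e+00,  1.39166260e-05,
        1.39351200e+00, -1.50502466e-01]), 'qvel': array([ 9.82010543e-06,  1.12546579e-04,  5.88270638e-04, -8.34659271e-04,
        1.38636278e-03, -5.97040006e-04]), 'joint_efforts': array([ 2.14887536e-04, -3.83032823e+01, -2.91599411e+01, -1.11252261e-04,
        1.04278402e-02,  2.15137263e-06]), 'tool_pos': array([153.50777003, 553.36496139, 241.12585183]), 'orientation': array([-0.42396159, -3.11218586,  0.00345142]), 'contact_force': array([-0.5670798 ,  0.18793396, -0.4158348 ]), 'wrist_torque': array([ 0.05635976,  0.04446495, -0.00689796]), 'gripper_force': 0.0, 'grip_width': 85.42716984730501}
scene {'fx': 500.233890446448, 'fy': 500.233890446448, 'cx': 285.2925828828466, 'cy': 214.6688332221271, 'camera_from_world': array([[-8.04786771e-01,  5.93196617e-01, -2.08812699e-02,
         4.84090228e+02],
       [-3.73355104e-01, -4.78553504e-01,  7.94727947e-01,
         1.16885678e+02],
       [ 4.61437124e-01,  6.47382667e-01,  6.06606514e-01,
        -1.42372295e+03],
       [ 0.00000000e+00,  0.00000000e+00,  0.00000000e+00,
         1.00000000e+00]])}
top {'fx': 531.4224326044712, 'fy': 531.4224326044712, 'cx': 284.1886848366367, 'cy': 210.21276956953167, 'camera_from_world': array([[-1.43762273e-02, -9.99878958e-01, -5.94921725e-03,
         1.32386396e+00],
       [ 9.90714355e-01, -1.50484408e-02,  1.35124432e-01,
        -5.70268015e+02],
       [-1.35197603e-01, -3.95139538e-03,  9.90810776e-01,
        -1.33890840e+03],
       [ 0.00000000e+00,  0.00000000e+00,  0.00000000e+00,
         1.00000000e+00]])}
```

View pics/scene.png

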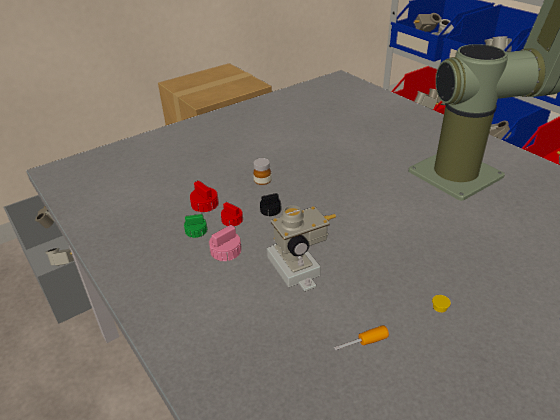

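View pics/top.png

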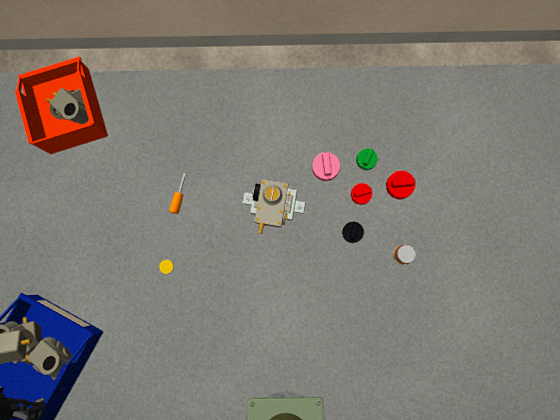

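Candidates for the cap in the top view: small red (361,194), large red (401,185), pink (326,166), green (367,159) and black (353,232). By the description it is the smaller red one, at (361,194). The carburettor neck is near (272,193), the jar (405,254), the plug (166,267) and the driver (176,200).

Run:
```python
from h import *
for n in('scene','top'):
    s,c=grab(n); f=c['frame']; h=cv2.cvtColor(f,cv2.COLOR_RGB2HSV)
    m=(((h[...,0]<6)|(h[...,0]>174))&(h[...,1]>170)&(h[...,2]>60)).astype('uint8')
    k,l,st,ce=cv2.connectedComponentsWithStats(m)
    for i in range(1,k):
        if 60<st[i,4]<2500: print(n,st[i],ce[i],onz(c,ce[i],24)[:2] if n=='top' else onz(c,ce[i],20)[:2])
    if n=='top':
        print('neck',onz(c,(272,193),158))
        a=cv2.resize(f[140:250,230:430],None,fx=4,fy=4,interpolation=cv2.INTER_CUBIC)[:440]
        cv2.imwrite('pics/crop.png',a[...,::-1])
```

```text
scene [392  66  45  35 871] [417.34557979  82.46039036] [-371.73948718 -477.59321119]
scene [433 101  13  13  92] [439.60869565 107.57608696] [-266.29429927 -283.28391216]
scene [522 117  38  48 977] [546.59979529 141.11258956] [-333.3861439    70.60045889]
scene [190 181  28  31 640] [203.0671875 197.6515625] [ 638.73368301 -314.73943763]
scene [221 202  22  24 394] [230.91370558 214.62182741] [ 619.2834142  -205.93456155]
top [78 57 12 23 65] [84.03076923 69.30769231] [967.9910294 532.7515383]
top [45 68 20 12 76] [53.93421053 73.56578947] [957.22593231 614.43731217]
top [ 17  75  25  53 297] [28.67676768 99.41077441] [885.19079838 679.69386225]
top [ 28  78  79  76 451] [ 79.06873614 125.61862528] [809.79080166 540.30411463]
top [386 171  29  28 635] [400.2992126  184.32440945] [ 636.40902058 -313.87680837]
top [351 183  21  21 351] [361.07692308 193.2991453 ] [ 614.04153077 -209.84106566]
neck [595.67017448  20.79047558 158.        ]
```

View pics/crop.png

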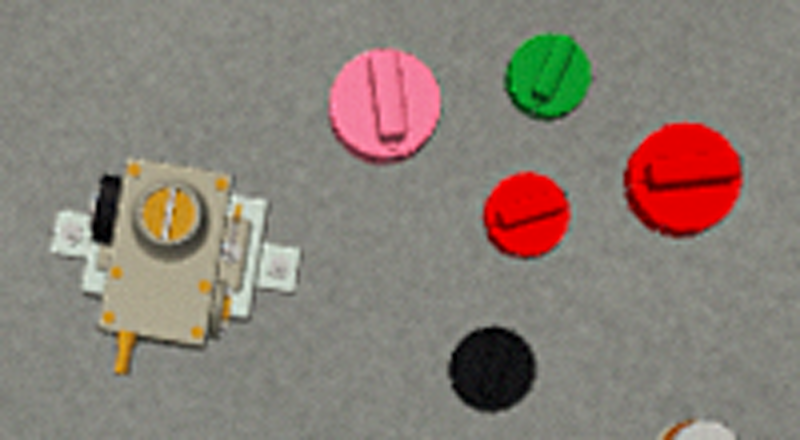

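The crop shows the small red cap at crop (527,215), with its rib tilted about 12° from the image horizontal. It is clearly smaller than the other red cap at (685,178). The neck is at crop (170,215). I'll move over the cap at height.

```bash
R='a'; python3 -m inch '[[0.2,-0.4,-0.4,0,0],[0.2,-0.63,-0.61,0,0],[0.2,-0.63,-0.61,0,0],[0.2,-0.63,-0.61,0,0],[0.2,-0.63,-0.61,0,0]]'
python3 -m inch '[[0.2,-0.63,-0.61,0,0],[0.2,-0.63,-0.61,0,0],[0.2,-0.63,-0.61,0,0],[0.2,-0.63,-0.61,0,0],[0.2,-0.63,-0.61,0,0]]'
python3 -m inch '[[0.2,-0.63,-0.61,0,0],[0.2,-0.63,-0.61,0,0],[0.2,-0.63,-0.61,0,0],[0.2,-0.63,-0.61,0,0],[0.2,-0.63,-0.61,0,0]]'
python3 -m inch '[[0.2,-0.63,-0.61,0,0],[0.2,-0.63,-0.61,0,0],[0.2,-0.63,-0.61,0,0],[0.2,-0.4,-0.4,0,0],[0.2,0,0,0,0]]'
python3 -m inch '[[0.2,0,0,0,1],[0.2,0,0,0,1],[0.2,0,0,0,1],[0.2,0,0,0,1],[0.2,0,0,0,1]]'
python3 -m inch '[[0.2,0,0,0,1],[0.2,0,0,0,1],[0.2,0,0,0,1],[0.2,0,0,0,1],[0.2,0,0,0,1]]'
python3 - <<'E'
from h import *
s,c=grab('wrist'); save(c,'w1.png'); print(s['tool_pos'],s['orientation'],R.from_rotvec(s['orientation']).as_matrix(),{k:v for k,v in c.items() if k!='frame'})
print(proj(c,np.array([614,-210,24]),s))
E
```

```text
clock: 0.7
tool_pos: [256.9, 376.6, 242.1]
orientation: [0.423, 3.113, -0.0]
contact_force: [-0.7, 0.5, 0.1]
grip_width: 51.1
gripper_force: 0.0
clock: 1.2
tool_pos: [367.9, 187.5, 242.4]
orientation: [0.424, 3.112, 0.001]
contact_force: [0.8, 0.1, 0.2]
grip_width: 51.3
gripper_force: 0.0
clock: 1.7
tool_pos: [479.0, -1.7, 242.2]
orientation: [0.425, 3.113, 0.0]
contact_force: [-0.5, -0.1, -0.2]
grip_width: 51.2
gripper_force: 0.0
clock: 2.2
tool_pos: [560.1, -141.6, 241.8]
orientation: [0.43, 3.111, -0.002]
contact_force: [0.0, 1.1, 0.9]
grip_width: 50.8
gripper_force: 0.0
clock: 2.7
tool_pos: [558.3, -136.9, 242.0]
orientation: [-1.185, -2.908, -0.001]
contact_force: [-0.0, 0.8, 0.6]
grip_width: 51.5
gripper_force: 0.0
clock: 3.2
tool_pos: [558.4, -136.9, 242.0]
orientation: [-1.868, -2.524, -0.0]
contact_force: [-0.2, -0.2, -0.3]
grip_width: 51.5
gripper_force: 0.0
[ 558.35268291 -136.89906535  242.029883  ] [-1.86802610e+00 -2.52448322e+00 -1.13041726e-04] [[-2.92367978e-01  9.56305507e-01 -8.61519992e-04]
 [ 9.56305426e-01  2.92368608e-01  7.27049875e-04]
 [ 9.47163200e-04 -6.11310141e-04 -9.99999365e-01]] {'fx': 314.0872306357053, 'fy': 314.0872306357053, 'cx': 286.53453325677634, 'cy': 213.81740632195599, 'mount': array([[ 8.97032433e-04,  9.53996553e-01,  2.99816232e-01,
         7.68096255e+01],
       [ 9.99999579e-01, -7.97921264e-04, -4.53003896e-04,
         2.60744033e-01],
       [-1.92934408e-04,  2.99816512e-01, -9.53996867e-01,
        -1.32508388e+02],
       [ 0.00000000e+00,  0.00000000e+00,  0.00000000e+00,
         1.00000000e+00]])}
(np.float64(312.350979032687), np.float64(255.32074799800233))
```

View pics/w1.png

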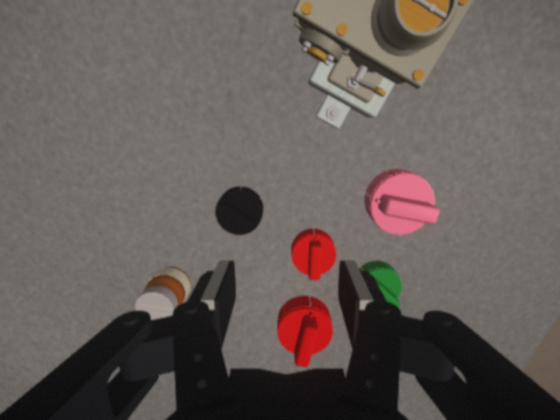

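The wrist view shows the small red cap at (314,255), where it was predicted, with its rib nearly parallel to tool x. The large red is at (305,328), green (380,285) and black (240,210). I'll go above it and measure from near.

```bash
python3 -m inch '[[0.2,-0.43,0.16,0.5,0],[0.2,-0.43,0.16,0.5,0],[0.2,-0.43,0.16,0.5,0],[0.2,-0.43,0.16,0.5,0],[0.2,0,0,0,0]]'
python3 -m inch '[[0.2,0,0,0,0],[0.2,0,0,0,0],[0.2,0,0,0,0],[0.2,0,0,0,0],[0.2,0,0,0,0]]'
python3 - <<'E'
from h import *
s,c=grab('wrist'); f=c['frame']; print(s['tool_pos'],s['orientation'])
u,v=map(int,proj(c,np.array([614,-210,24]),s)); print(u,v)
v=min(max(v,75),345);a=f[v-75:v+75,u-100:u+100]; cv2.imwrite('pics/w2.png',cv2.resize(a,None,fx=4,fy=4,interpolation=cv2.INTER_CUBIC)[...,::-1]); print(u-100,v-75)
E
```

```text
clock: 3.75
tool_pos: [612.8, -210.7, 136.9]
orientation: [-1.859, -2.522, 0.003]
contact_force: [-1.1, 0.8, -0.9]
grip_width: 51.5
gripper_force: 0.0
clock: 4.25
tool_pos: [615.2, -210.5, 143.5]
orientation: [1.863, 2.528, 0.001]
contact_force: [-0.1, 0.3, 0.3]
grip_width: 51.5
gripper_force: 0.0
[ 615.2341852  -210.50419934  143.49922606] [1.86280540e+00 2.52766760e+00 5.08513629e-04]
284 209
184 134
```

View pics/w2.png

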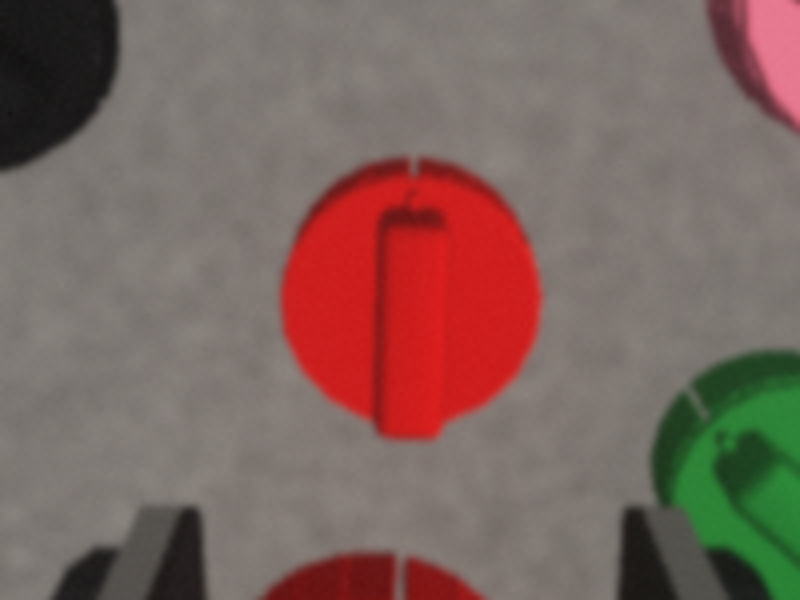

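The close crop shows the cap disc centred at crop (411,298), with the rib top face from (417,225) to (410,438). The rib is about 1.6° off tool x. Both fingers are clear of the neighbours.

Run:
```python
from h import *
s,c=grab('wrist'); f=c['frame']
M=R.from_rotvec(s['orientation']).as_matrix(); t=s['tool_pos']
for uv,z in(((411,298),24),((413,226),46),((409,438),46)):
    p=onz(c,(184+uv[0]/4,134+uv[1]/4),z,s); print(uv,p,M.T@(p-t))
print(t)
```

```text
(411, 298) [ 615.11022853 -208.205864     24.        ] [  2.35691923   0.55862987 119.20834842]
(413, 226) [ 609.314667   -188.44486644   46.        ] [22.92875967  0.89184188 97.19076661]
(409, 438) [ 621.3235285  -229.64375827   46.        ] [-19.97856389   0.16956278  97.2273742 ]
[ 615.136342   -210.55677819  143.20977304]
```

```bash
python3 -m inch '[[0.2,0.04,0.01,0,0.25],[0.2,0,0,0.6,0],[0.2,0,0,0.6,0],[0.2,0,0,0.5,0],[0.2,0,0,0.3,0]]'
python3 -m inch '[[0.2,0,0,0.08,0],[0.2,0,0,0,0],[0.2,0,0,0,0],[0.2,0,0,0,0],[0.2,0,0,0,0]]'
python3 -m inch '[[-1,0,0,0,0],[-1,0,0,0,0],[-1,0,0,0,0],[-1,0,0,0,0],[-1,0,0,0,0]]'
python3 -m inch '[[-1,0,0,0,0],[-1,0,0,0,0],[-1,0,0,0,0],[-1,0,0,0,0],[-1,0,0,0,0]]'
```

```text
clock: 4.85
tool_pos: [613.2, -207.8, 39.6]
orientation: [-1.895, -2.501, 0.001]
contact_force: [0.6, 0.4, -0.3]
grip_width: 51.5
gripper_force: 0.0
clock: 5.35
tool_pos: [615.8, -209.1, 39.8]
orientation: [1.895, 2.503, 0.001]
contact_force: [-0.0, -0.2, 0.1]
grip_width: 50.7
gripper_force: 0.0
clock: 5.85
tool_pos: [615.2, -208.9, 38.7]
orientation: [1.896, 2.504, 0.0]
contact_force: [-0.8, -0.9, 1.0]
grip_width: 12.4
gripper_force: 60.0
clock: 6.35
tool_pos: [615.2, -208.9, 38.7]
orientation: [1.895, 2.504, 0.0]
contact_force: [-0.6, 0.6, 5.2]
grip_width: 12.7
gripper_force: 60.2
```

```bash
python3 -m inch '[[-1,0,0,-0.3,0],[-1,0,0,-0.7,0],[-1,0,0,-0.9,0],[-1,0,0,-0.9,0],[-1,0,0,-0.9,0]]'
python3 -m inch '[[-1,0,0,-0.3,0],[-1,0,0,0,0],[-1,0,0,0,0],[-1,0,0,0,0],[-1,0,0,0,0]]'
python3 - <<'E'
from h import *
s,c=grab('wrist'); save(c,'w3.png'); print(s['tool_pos'],s['grip_width'],s['contact_force'])
s,c=grab('scene'); f=c['frame']
u,v=[int(x) for x in proj(c,np.array([595,20,158]))]; print(u,v)
cv2.imwrite('pics/n1.png',cv2.resize(f[v-60:v+60,u-80:u+80],None,fx=5,fy=5,interpolation=cv2.INTER_CUBIC)[...,::-1])
s,c=grab('top'); f=c['frame']
u,v=[int(x) for x in proj(c,np.array([595,20,158]))]; print(u,v)
cv2.imwrite('pics/n2.png',cv2.resize(f[v-30:v+30,u-40:u+40],None,fx=10,fy=10,interpolation=cv2.INTER_CUBIC)[...,::-1])
E
```

```text
clock: 6.85
tool_pos: [613.9, -208.2, 224.7]
orientation: [-1.895, -2.504, 0.001]
contact_force: [1.1, -1.2, -0.8]
grip_width: 12.6
gripper_force: 59.7
clock: 7.35
tool_pos: [613.4, -208.0, 234.9]
orientation: [-1.893, -2.5, 0.002]
contact_force: [0.4, -0.5, -0.1]
grip_width: 12.3
gripper_force: 59.6
[ 613.36369177 -207.98224952  234.90378826] 12.338679189264395 [ 0.38320394 -0.45966684 -0.1405775 ]
291 209
272 193
```

View pics/n2.png

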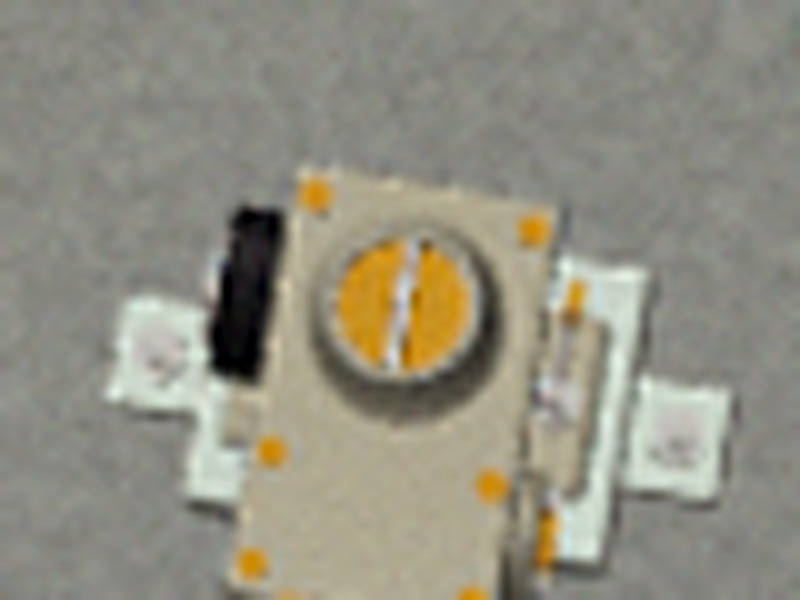

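View pics/w3.png

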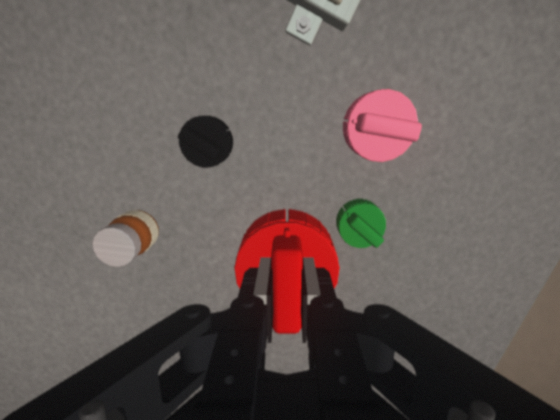

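Held squarely: the wrist view shows the red disc spanning u 235–339, with the rib upright between the pads at u≈287. The top crop shows the rim centred at crop (405,305), which is pixel (272,193). Next I'll go to a viewpoint beside the neck and measure it in the wrist view.

```bash
python3 -m inch '[[-1,0.5,0.15,0,0],[-1,0.8,0.25,0,0],[-1,0.8,0.25,0,0],[-1,0.8,0.25,0,0],[-1,0,0,0,0]]'
python3 -m inch '[[-1,0,0,0,0],[-1,0,0,0,0],[-1,0,0,0,0],[-1,0,0,0,0],[-1,0,0,0,0]]'
python3 - <<'E'
from h import *
s,c=grab('wrist'); f=c['frame']; save(c,'w4.png'); print(s['tool_pos'],s['orientation'])
print('neck pred',proj(c,np.array([595.7,20.7,158]),s))
h=cv2.cvtColor(f,cv2.COLOR_RGB2HSV)
m=((h[...,0]>10)&(h[...,0]<25)&(h[...,1]>150)).astype('uint8')
k,l,st,ce=cv2.connectedComponentsWithStats(m)
for i in range(1,k):
    if st[i,4]>100: print(st[i],ce[i],onz(c,ce[i],158,s))
E
```

```text
clock: 8.0
tool_pos: [618.4, -51.5, 237.9]
orientation: [-1.887, -2.509, -0.003]
contact_force: [0.3, -0.1, -0.1]
grip_width: 12.7
gripper_force: 59.6
clock: 8.5
tool_pos: [618.7, -57.9, 238.2]
orientation: [-1.898, -2.504, 0.0]
contact_force: [-0.4, 0.9, -0.2]
grip_width: 12.6
gripper_force: 59.6
[618.73431215 -57.92380864 238.20840991] [-1.89779815e+00 -2.50353258e+00  1.79707056e-04]
neck pred (np.float64(284.62741150854134), np.float64(106.75277267990853))
[171  18  36  28 452] [188.72566372  30.82300885] [528.69665123  46.64821041 158.        ]
[269  79  41  31 698] [291.45272206  92.03438395] [597.48315006  30.36298188 158.        ]
[264  97  41  30 675] [281.26814815 114.        ] [594.80535881  15.84720196 158.        ]
[ 93 321  37  24 434] [114.15668203 330.88479263] [ 509.70052037 -180.77279183  158.        ]
```

View pics/w4.png

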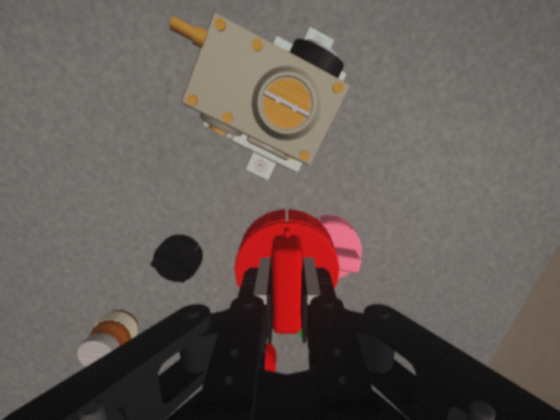

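The wrist view shows the neck at about (287,103), predicted at (285,107). The cap is held and clear. I'll take a close crop to fix the rim centre.

Run:
```python
from h import *
s,c=grab('wrist'); f=c['frame']; np.save('f.npy',f)
cv2.imwrite('pics/w5.png',cv2.resize(f[68:140,239:335],None,fx=8,fy=8,interpolation=cv2.INTER_CUBIC)[...,::-1])
for r in(37,42):
  q=np.array([proj(c,np.array([595.7+r/2*np.cos(a),20.7+r/2*np.sin(a),158]),s) for a in np.linspace(0,6.28,60)])
  print(r,(q.min(0)-[239,68])*8,(q.max(0)-[239,68])*8)
```

```text
37 [133.52567572  61.90680571] [595.06440367 549.33677061]
42 [102.32809454  26.98382725] [626.29039127 580.40263689]
```

View pics/w5.png

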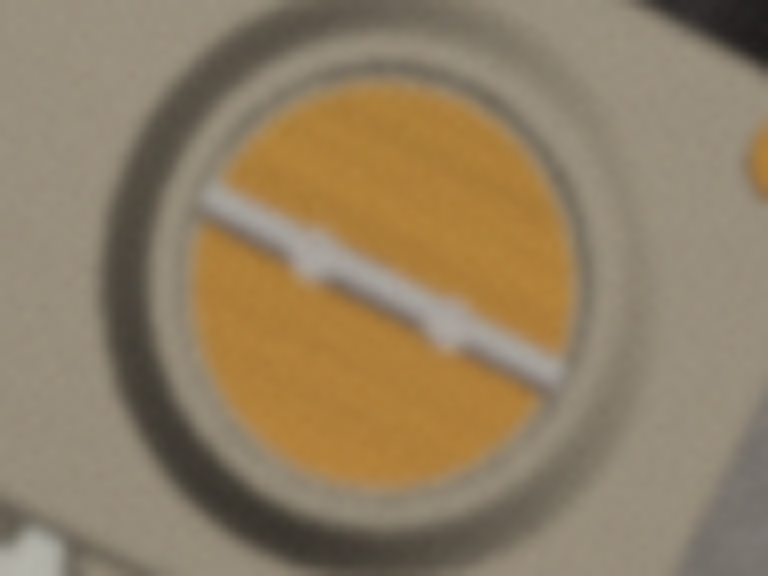

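The crop shows the bore edge from 190 to 592 by 58 to 490, so the rim centre is at crop (391,276). That is about 3.5 px from the prediction. Next I'll compute the offset relative to the held cap, using the same camera.

Run:
```python
from h import *
s,c=grab('wrist'); f=c['frame']; h=cv2.cvtColor(f,cv2.COLOR_RGB2HSV)
M=R.from_rotvec(s['orientation']).as_matrix(); t=np.array(s['tool_pos'])
T=lambda p:M.T@(p-t)
n=onz(c,(239+391/8-.45,68+276/8-.45),158,s); print('neck',n,T(n))
m=(((h[...,0]<6)|(h[...,0]>174))&(h[...,1]>150))
V=h[...,2]
print('col V along u=262', list(zip(range(205,240),V[205:240,262])))
for v in(250,260,270): x=np.where(m[v,200:380])[0]+200; print(v,x.min(),x.max())
# predicted disc edge for cap at tool (0,0), disc top 14.7 ahead, mouth 38.7
for x in(-1,0,1,2):
  for z in(14.7,38.7):
    q=np.array([proj(c,M@np.array([x+27.5*np.cos(a),27.5*np.sin(a),z])+t,s) for a in np.linspace(0,6.28,721)])
    k=np.argmin(abs(q[:,0]-262)+(q[:,1]>250)*999); print(x,z,q[k],q[:,0].min(),q[:,0].max())
```

```text
neck [596.63590345  24.33697951 158.        ] [84.77270656  0.85978666 80.27410989]
col V along u=262 [(205, np.uint8(121)), (206, np.uint8(122)), (207, np.uint8(121)), (208, np.uint8(122)), (209, np.uint8(122)), (210, np.uint8(121)), (211, np.uint8(118)), (212, np.uint8(119)), (213, np.uint8(117)), (214, np.uint8(118)), (215, np.uint8(113)), (216, np.uint8(107)), (217, np.uint8(103)), (218, np.uint8(102)), (219, np.uint8(100)), (220, np.uint8(101)), (221, np.uint8(100)), (222, np.uint8(102)), (223, np.uint8(107)), (224, np.uint8(117)), (225, np.uint8(128)), (226, np.uint8(128)), (227, np.uint8(132)), (228, np.uint8(155)), (229, np.uint8(178)), (230, np.uint8(192)), (231, np.uint8(195)), (232, np.uint8(196)), (233, np.uint8(196)), (234, np.uint8(195)), (235, np.uint8(197)), (236, np.uint8(197)), (237, np.uint8(196)), (238, np.uint8(195)), (239, np.uint8(196))]
250 239 336
260 236 338
270 235 339
-1 14.7 [261.93327045 226.76577377] 233.04196622332353 338.6602592299493
-1 38.7 [262.12462276 213.98855236] 239.60927235948662 332.2453204672246
0 14.7 [261.88780511 224.87026076] 232.94532925607007 338.75783981128035
0 38.7 [262.0853544 212.3166743] 239.53515296752605 332.32051246675155
1 14.7 [261.8421647  222.96744926] 232.84833623054942 338.85577992906985
1 38.7 [262.04595441 210.63919234] 239.46079425801057 332.3959472479402
2 14.7 [261.79634823 221.05729704] 232.75098517528698 338.95408157405734
2 38.7 [262.00642214 208.95607824] 239.38619506999947 332.4716259885395
```

```bash
python3 -m inch '[[-1,0.4,0.01,0,0],[-1,0.69,0,0,0],[-1,0.6,0,0,0],[-1,0,0,0.3,0],[-1,0,0,0.3,0]]'
python3 -m inch '[[-1,0,0,0.1,0],[-1,0,0,0,0],[-1,0,0,0,0],[-1,0,0,0,0],[-1,0,0,0,0]]'
python3 - <<'E'
from h import *
s,c=grab('scene'); f=c['frame']; print(s['tool_pos'],s['orientation'],s['contact_force'])
u,v=[int(x) for x in proj(c,np.array([596,22,175]))]
print(u,v,[proj(c,np.array([596,23,z])) for z in(144,158,183,203)])
cv2.imwrite('pics/n3.png',cv2.resize(f[v-40:v+35,u-50:u+50],None,fx=8,fy=8,interpolation=cv2.INTER_CUBIC)[...,::-1])
E
```

```text
clock: 9.15
tool_pos: [596.2, 26.0, 208.2]
orientation: [1.892, 2.506, 0.001]
contact_force: [0.0, -0.4, -0.6]
grip_width: 12.6
gripper_force: 59.6
clock: 9.65
tool_pos: [596.9, 24.1, 204.0]
orientation: [1.896, 2.503, 0.001]
contact_force: [-0.8, -0.5, 0.3]
grip_width: 12.4
gripper_force: 59.6
[596.85959533  24.05857529 203.99596806] [1.89620564e+00 2.50335503e+00 1.09383276e-03] [-0.84307622 -0.45940645  0.32954442]
292 203 [(np.float64(292.4982608358729), np.float64(215.72042067563765)), (np.float64(292.4163289120482), np.float64(210.36693995955508)), (np.float64(292.26663780791233), np.float64(200.58603403239763)), (np.float64(292.1436505238952), np.float64(192.54997162138966))]
```

View pics/n3.png

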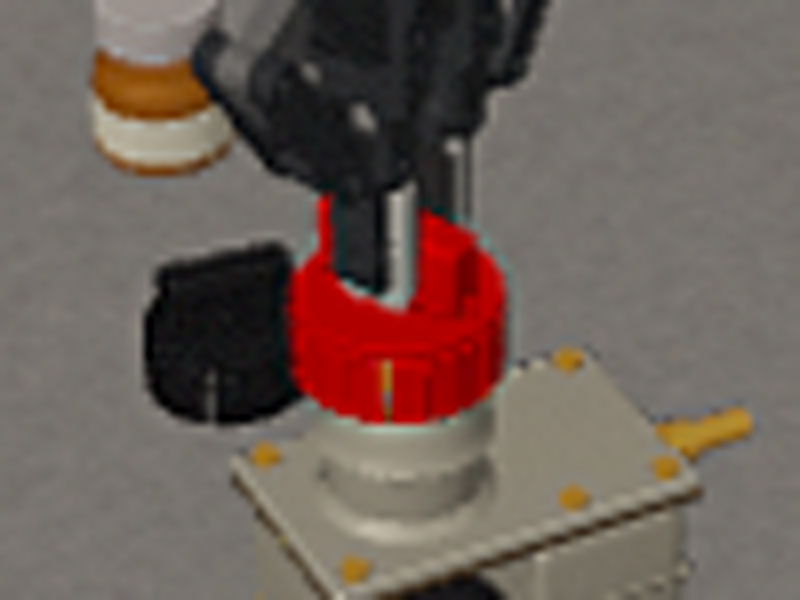

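The crop shows the cap (centre u≈398) just above the neck (centre u≈405), less than 1 px or about 1.5 mm off, and upright. I'll make a small correction and lower gently while watching the forces.

```bash
python3 -m inch '[[-1,0.01,-0.02,0,0],[-1,0,0,0.1,0],[-1,0,0,0.1,0],[-1,0,0,0,0],[-1,0,0,0,0]]'
python3 -m inch '[[-1,0,0,0.08,0],[-1,0,0,0,0],[-1,0,0,0,0],[-1,0,0,0,0],[-1,0,0,0,0]]'
python3 -c "
from h import *
s=get_state();print(s['tool_pos'],s['contact_force'],s['wrist_torque'])"
```

```text
clock: 10.2
tool_pos: [594.9, 24.8, 192.8]
orientation: [-1.895, -2.504, 0.001]
contact_force: [-0.8, -0.2, -0.6]
grip_width: 12.5
gripper_force: 59.6
clock: 10.7
tool_pos: [595.2, 24.8, 189.4]
orientation: [1.896, 2.505, 0.0]
contact_force: [0.0, 0.0, -0.2]
grip_width: 12.8
gripper_force: 59.6
[595.23741544  24.75335782 189.41013022] [ 0.0404974   0.01423544 -0.20970846] [-0.04614211  0.00079943 -0.01102908]
```

```bash
python3 -m inch '[[-1,0,0,0.03,0],[-1,0,0,0.03,0],[-1,0,0,0,0],[-1,0,0,0,0],[-1,0,0,0,0]]'
python3 -m inch '[[-1,0,0,0.03,0],[-1,0,0,0,0],[-1,0,0,0,0],[-1,0,0,0,0],[-1,0,0,0,0]]'
python3 -c "
from h import *
s=get_state();print(s['tool_pos'],s['contact_force'],s['wrist_torque'])"
```

```text
clock: 11.2
tool_pos: [595.2, 24.8, 186.2]
orientation: [-1.896, -2.505, 0.0]
contact_force: [0.6, -0.8, -1.6]
grip_width: 12.4
gripper_force: 59.6
clock: 11.7
tool_pos: [595.4, 24.5, 184.9]
orientation: [1.896, 2.504, 0.0]
contact_force: [0.5, -0.5, -0.3]
grip_width: 12.6
gripper_force: 59.8
[595.41337275  24.53361368 184.93081829] [ 0.48532033 -0.49838683 -0.29544087] [-0.30586888 -0.16662443  0.04511007]
```

```bash
python3 -m inch '[[-1,0,0,0.02,0],[-1,0,0,0,0],[-1,0,0,0,0],[-1,0,0,0,0],[-1,0,0,0,0]]'
python3 -c "
from h import *
s=get_state();print(s['tool_pos'],s['contact_force'],s['wrist_torque'])"
python3 -m inch '[[-1,0,0,0.02,0],[-1,0,0,0,0],[-1,0,0,0,0],[-1,0,0,0,0],[-1,0,0,0,0]]'
python3 -c "
from h import *
s=get_state();print(s['tool_pos'],s['contact_force'],s['wrist_torque'])"
```

```text
clock: 12.2
tool_pos: [595.5, 24.5, 184.2]
orientation: [1.895, 2.504, 0.0]
contact_force: [-0.1, -2.2, 3.2]
grip_width: 12.5
gripper_force: 60.1
[595.54338285  24.50910186 184.17224767] [-0.134322   -2.151663    3.20676973] [-0.53167011 -0.15800045 -0.05521349]
clock: 12.7
tool_pos: [595.7, 24.5, 183.7]
orientation: [1.895, 2.504, 0.001]
contact_force: [0.3, -2.6, 5.0]
grip_width: 12.7
gripper_force: 60.5
[595.68689619  24.46367021 183.67938098] [ 0.27348962 -2.58826982  5.04574459] [-0.54981365 -0.03397412  0.01318838]
```

Lateral force is −2.6 N in y, so the tool is slightly too far in +y. I'll correct it by about 1.5 mm.

```bash
python3 -m inch '[[-1,-0.03,-0.01,0,0],[-1,0,0,0,0],[-1,0,0,0,0],[-1,0,0,0,0],[-1,0,0,0,0]]'
python3 -c "
from h import *
s=get_state();print(s['tool_pos'],s['contact_force'],s['wrist_torque'])"
python3 -m inch '[[-1,0,0,0.02,0],[-1,0,0,0,0],[-1,0,0,0,0],[-1,0,0,0,0],[-1,0,0,0,0]]'
python3 -c "
from h import *
s=get_state();print(s['tool_pos'],s['contact_force'],s['wrist_torque'])"
```

```text
clock: 13.2
tool_pos: [595.6, 23.9, 183.6]
orientation: [1.896, 2.505, 0.003]
contact_force: [1.2, 0.0, 5.7]
grip_width: 12.5
gripper_force: 60.4
[595.6288912   23.87619161 183.59040072] [1.15100381 0.01137387 5.68442331] [-0.10485651 -0.04959339 -0.00017846]
clock: 13.7
tool_pos: [595.8, 23.9, 183.4]
orientation: [1.895, 2.504, 0.003]
contact_force: [-0.5, 0.0, 8.1]
grip_width: 12.1
gripper_force: 61.0
[595.76150783  23.8714286  183.37352599] [-0.54464551  0.03160952  8.10204507] [-0.06264466  0.18008222 -0.01243572]
```

Lateral force and moments are now near zero: the cap is centred and resting on the bead. I'll press straight down.

```bash
for i in 1; do python3 -m inch '[[-1,0,0,0.03,0],[-1,0,0,0.03,0],[-1,0,0,0,0],[-1,0,0,0,0],[-1,0,0,0,0]]'; done
python3 -c "
from h import *
s=get_state();print(s['tool_pos'],s['contact_force'],s['wrist_torque'])"
python3 -m inch '[[-1,0,0,0.03,0],[-1,0,0,0.03,0],[-1,0,0,0,0],[-1,0,0,0,0],[-1,0,0,0,0]]'
python3 -c "
from h import *
s=get_state();print(s['tool_pos'],s['contact_force'],s['wrist_torque'])"
```

```text
clock: 14.2
tool_pos: [596.2, 23.8, 182.1]
orientation: [1.895, 2.503, 0.004]
contact_force: [-2.7, -0.9, 13.7]
grip_width: 12.3
gripper_force: 61.7
[596.21948903  23.78880408 182.0866289 ] [-2.7326103  -0.9138937  13.70192257] [0.00854315 0.57895148 0.00542264]
clock: 14.7
tool_pos: [595.3, 23.9, 176.7]
orientation: [-1.896, -2.505, -0.002]
contact_force: [-1.1, 0.5, 7.1]
grip_width: 12.5
gripper_force: 60.8
[595.30463901  23.93409913 176.65833197] [-1.14452325  0.48562753  7.11565913] [ 0.01784842  0.13806426 -0.03190165]
```

Clicked: the TCP dropped from 182 to 176.7 and the force fell. I'll keep pressing onto the rim.

```bash
python3 -m inch '[[-1,0,0,0.03,0],[-1,0,0,0.03,0],[-1,0,0,0,0],[-1,0,0,0,0],[-1,0,0,0,0]]'
python3 -c "
from h import *
s=get_state();print(s['tool_pos'],s['contact_force'],s['wrist_torque'])"
python3 -m inch '[[-1,0,0,0.04,0],[-1,0,0,0.04,0],[-1,0,0,0,0],[-1,0,0,0,0],[-1,0,0,0,0]]'
python3 -c "
from h import *
s=get_state();print(s['tool_pos'],s['contact_force'],s['wrist_torque'],s['orientation'])"
```

```text
clock: 15.2
tool_pos: [595.3, 23.9, 176.6]
orientation: [1.895, 2.505, 0.002]
contact_force: [-7.1, 0.6, 19.9]
grip_width: 12.7
gripper_force: 62.4
[595.33548913  23.94245048 176.62836209] [-7.09782255  0.58527005 19.92396628] [ 0.08051546  1.25592688 -0.06953667]
clock: 15.7
tool_pos: [595.4, 24.0, 176.6]
orientation: [1.894, 2.505, 0.002]
contact_force: [-15.1, 1.8, 37.0]
grip_width: 12.4
gripper_force: 64.6
[595.37187444  23.98178255 176.55095331] [-15.12536884   1.77719464  36.95037252] [ 0.16702754  2.59902955 -0.00916874] [1.89449112e+00 2.50483193e+00 2.34928948e-03]
```

```bash
python3 -m inch '[[-1,0.01,-0.03,0,0],[-1,0,0,0,0],[-1,0,0,0,0],[-1,0,0,0,0],[-1,0,0,0,0]]'
python3 - <<'E'
from h import *
s=get_state();print(s['tool_pos'],s['contact_force'],s['wrist_torque'],s['orientation'])
s,c=grab('scene'); f=c['frame']; h=cv2.cvtColor(f,cv2.COLOR_RGB2HSV)
m=(((h[...,0]<6)|(h[...,0]>174))&(h[...,1]>170)).astype('uint8')
k,l,st,ce=cv2.connectedComponentsWithStats(m)
print([ (st[i][:4],ce[i]) for i in range(1,k) if st[i,4]>60 and st[i,0]<380])
# rim height at skirt lower edge: expected pixel rows if seated
M=[proj(c,np.array([595+27.5*np.cos(a),22.5+27.5*np.sin(a),138])) for a in np.linspace(0,6.28,90)]
print('mouth edge lowest v expected',max(q[1] for q in M))
E
```

```text
clock: 16.2
tool_pos: [595.3, 24.0, 176.6]
orientation: [1.893, 2.502, 0.006]
contact_force: [-10.7, 2.1, 32.5]
grip_width: 12.5
gripper_force: 64.3
[595.32695286  23.96430572 176.55582309] [-10.68771625   2.06368253  32.45512616] [0.15620095 1.94793027 0.0028145 ] [1.8928951  2.50223072 0.00587185]
[(array([190, 181,  28,  31], dtype=int32), array([203.090625 , 197.6578125])), (array([279, 198,  26,  28], dtype=int32), array([292.29010989, 214.23956044]))]
mouth edge lowest v expected 225.87211853700495
```

The cap's lower edge is at row 225 against 225.9 expected when home. The tool is level, at the hard stop, and pushing with about 32 N.

```bash
python3 -c "
from bench import finish_job
print(finish_job())"
```

```text
the job is handed in; nothing more can be done
None
```

The small red cap clicked over the bead and is fully home on the rim; I handed the job in at about 16 s with the arm still pushing it down at about 32 N, and the jar, plug and screwdriver were not touched.

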